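Push the rejected bracket into the scrap chute

ROBOT

A 6-joint arm with a two-finger parallel gripper is mounted at the origin on a cart in front of the work surface, level with it; the furniture and walls round the work are solid. World frame = base frame: x ahead of the robot, y to its left, z up, the work surface at z = 0. Lengths are in mm, angles in degrees, forces in N, time in s.
With the tool pointing down it reaches from about 300 to 850 mm from the base axis. Payload 4.2 kg.
Tool frame: the origin (TCP) lies at the very end of the fingers, on their centre line; the grasp point (between the pads) lies 19 mm behind it; z points along the fingers, y is the line along which they close (so a half turn about z gives the same grasp; the last joint's range is limited). The gripper opens to 91 mm and grips with 3 to 60 N. Pads are 32 mm wide; open, the fingers measure 118 mm over their backs; the gripper's body (76 mm by 178 mm) begins 60 mm behind the grasp point.
Start: joints at [-68.984, 18.312, 89.639, -0, 72.044, -1.146], TCP at [216.91, -532.535, 213.976] pointing down, gripper open.
Joint ranges: [-177.97, 177.97], [-48.28, 115.42], [12.27, 149.76], [-77.06, 257.06], [2.81, 150.46], [-146.56, 146.56]. Speed limits (degrees/s): [147.25, 147.25, 180, 180, 180, 180].

INTERFACE

Orientations are given as [roll, pitch, yaw] about the fixed x, y, z axes, in that order (R = Rz(yaw) Ry(pitch) Rx(roll)).
In Python, from workcell import env gives the robot as it stands.
- The arm moves only by the tool arm_command, never from a script. Its argument "motion" is a list of rows, each an object with "offset": the shift along the tool's x, y, z in m, a list of three; "spin": the turn about the tool's z in rad. In form: [{"offset": [tx, ty, tz], "spin": spin}, ...]. A call has 1 to 5 rows; each row shifts and turns the commanded pose from where the row before left it, along the tool's axes as they then stand; what a row does not reach is not made up. A row lasts 1/8 s, in which the tool goes at most 62.5 mm and 10.7 degrees, less where a joint would pass 70% of its speed; a pose out of reach is approached as far as the arm can. A call with a gripper value outside its range is refused whole. "jaw" is the finger opening in m, from 0 to 0.0912, set as the call begins (left out, the last holds). The fingers move at their own pace and stop on an object; "newtons" is the grip in N (left out, the last holds). Time passes only in rows, so rows that do not move let the fingers close. It gives the time, the measured TCP pose, the force, the opening and the grip force at its end, in the units of the state.
- env.state(): the state, without advancing time (a new reading comes with each control period).
- env.grab_frame(name): name is "side" or "top" or "wrist"; returns (picture, depth): 480x640x3 uint8, blue, green, red; 480x640 float32, mm along the optical axis (not along the pixel's ray), 0 where there is no reading.
- env.camera_model(name): a dict with "fx", "fy", "cx", "cy" (pixels), "eye" and "rotation" of the camera in the world; the wrist camera has in their place "hand_eye" (4x4, takes a point from camera to tool coordinates, whose origin is the TCP and whose axes are the flange's). Camera axes: x right, y down, z forward; pixel columns grow to the right and rows downward; lengths in mm; the calibration is good to about 2 mm. The wrist camera is an equidistant fisheye: a pixel r from the principal point sees the ray r / f radians off the axis. A picture is of the moment at which its call begins: read the wrist's pose just before it. camera_model takes no time and is no camera call.
- env.job_done(): hands the job in; it is judged then, once.
Trained networks look in the newest picture that a camera, given by its name, has taken for a name from the list of things; names that differ only in an ending like _2 or _b are one class to them, and where a whole thing is asked for, a point or a joint stands for the part that bears it (a point fixed in the world has none). Each returns a list of dicts, best first, with "score" (0 to 1); they miss things now and then, are a little off and sometimes report something else, mostly with a low value. They report only what shows in the picture. A call takes as long as a camera call.
- env.boxes_of(camera, target): "bbox" ([left, top, right, bottom] in pixels, round what is visible of it).
- env.pinpoint(camera, target): "location" ([column, row] in pixels: a listed point, or the origin of a listed thing).
The state is a dict: "time_s": time; "qpos": joint angles; "qvel": joint speeds; "effort": joint torques, N m; "ee_pos": TCP position; "ee_rot": TCP orientation; "force": force on the tool from outside, world axes, zero at the start; "torque": the same for the moment, N m; "gripper_width": finger opening in mm; "gripper_force": force on a finger pad.
Only numpy, scipy, OpenCV 4.12 (cv2) and the standard library are available. Lean on these libraries where they do the work, as an engineer would, in place of code of your own. Each camera call takes 0.05 s, during which the arm holds its last target. There are 200 camera calls.

TASK

Two steel brackets lie side by side on the ledge of the reject station. Without picking it up, push the one painted red forward under the hood and off the end of the ledge, so that it drops down the chute into the green bin. Leave the unpainted bracket where it lies, and bring the gripper clear.

Things in the scene. Friction and masses are not known exactly. Their poses are not given: they have to be found in the camera images.
- chute_station: Reject station, fixed; place and heading vary. Origin on the bench top, straight below the middle of the drop edge (the ledge's end). x: the way to push (roughly world +y), y along the edge, z up. Ledge: flat plate, x -160 to 0 mm, 212 mm wide, top 150 mm above the bench, open at -x. Strips 6 mm wide, 8 high along x at y -98, 0, 98 mark two lanes, 92 mm wide, centred at y +49 and -49.
- ledge_edge (a point): Middle of the drop edge on the ledge's top, 150 mm above the bench; axes as chute_station. Beyond it a short steel lip slopes down at 50 degrees to the open bin. Clear side cheeks, as high as the hood, stand at y +-108 mm from x = -15 mm on.
- hood_front (a point): Middle of the lower front edge of the grey hood (yellow trim), 100 mm above the ledge and 41 mm short of the drop edge; axes as chute_station. From here the hood, 8 mm thick at the trim, y +-113 mm, covers the ledge's end and the whole chute. A tool pointing straight down cannot follow a bracket to the edge: lean it so that its fingertips point ahead (+x) and down.
- scrap_bin: Green open bin under the chute, fixed, 138 x 208 x 115 mm (x, y, z). Origin: centre of its underside, on the bench, 75 mm beyond the drop edge; axes as chute_station.
- reject_center (a point): Rejected steel bracket, 70 x 60 x 35 mm, 0.25 kg, loose, red band on flange and foot plate; in either lane. Point: middle of its outline, 17.5 mm above its underside; x to the drop edge within 0.15 rad. Foot 5 mm thick; flange 60 wide, 35 high along the rear (outer face at x -35 mm): push there. Its mass centre is 9 mm behind the point; it tips off when that passes the edge.
- good_center (a point): Good bracket: same shape and size, bare steel with no red, in the other lane. Same point and axes.

How it is judged:
By the outcome, as a careful person would: the job done as asked, in the order asked, and still so for the second after the job is handed in, with the robot touching nothing.
It also fails if it takes over 32 s, if anything falls off the work surface, if the arm or the gripper's body presses on something with over 40 N, if the wrist force passes 120 N, or if a joint passes its speed limit or range.

## Working session

There is one attempt and no reset: what is moved stays moved. The work goes in short steps, Python scripts to look and compute and a tool call to move; the robot and the scene stay as the last step left them, time stands still between calls to the robot, and variables do not carry over. Pictures are saved under pics/ and viewed, at most 10 in all, crops included, and the job is handed in when it is done.

Besides the shell and the picture viewer there is one more tool, called after ">>>" in YAML: its name, and indented under it one key for each argument. arm_command: Moves the arm, as the interface text tells. Its arguments: {"type":"object","properties":{"motion":{"type":"array"},"jaw":{"type":"number"},"newtons":{"type":"number"}},"required":["motion"]}

```bash
ls; mkdir -p pics; cat > h.py <<'E'
import numpy as np,cv2
from scipy.spatial.transform import Rotation as Ro
from workcell import env
def world(cam,px,d,m=None):
    m=env.camera_model(cam)
    p=np.array([(px[0]-m['cx'])/m['fx']*d,(px[1]-m['cy'])/m['fy']*d,d])
    return np.array(m['eye'])+np.array(m['rotation'])@p
def onz(cam,px,z):
    m=env.camera_model(cam);e=np.array(m['eye'])
    r=np.array(m['rotation'])@np.array([(px[0]-m['cx'])/m['fx'],(px[1]-m['cy'])/m['fy'],1])
    return e+r*(z-e[2])/r[2]
E
python3 - <<'E'
from h import *
s=env.state();print({k:np.round(v,2).tolist() for k,v in s.items()})
for c in('top','side'):
    im,d=env.grab_frame(c);cv2.imwrite(f'pics/{c}0.png',im);np.save(c+'0.npy',d)
    m=env.camera_model(c);print(c,m)
    for t,z in(('ledge_edge',150),('hood_front',250),('reject_center',167.5),('good_center',167.5),('chute_station',0),('scrap_bin',0)):
        for r in env.pinpoint(c,t)[:2]:
            p=r['location'];print(c,t,np.round(p,1),round(r['score'],2),onz(c,p,z).round(1))
E
```

```text
pics
{'time_s': 0.0, 'qpos': [-68.98, 18.35, 89.71, -0.0, 72.04, -1.15], 'qvel': [-0.01, -0.01, 0.02, -0.03, 0.02, -0.02], 'effort': [-0.0, -41.25, -23.2, 0.07, 0.05, -0.0], 'ee_pos': [216.73, -532.06, 213.13], 'ee_rot': [-179.9, -0.0, 22.16], 'force': [-0.73, -0.28, -0.31], 'torque': [0.01, -0.06, -0.01], 'gripper_force': 0.0, 'gripper_width': 91.12}
top {'fx': 546.2641790319224, 'fy': 546.2641790319224, 'cx': 327.280910181398, 'cy': 242.76467255373626, 'eye': array([ 87.73507135, 199.67159859, 845.74440778]), 'rotation': array([-142.83701591,   -0.26197951, -105.00644527])}Traceback (most recent call last):
  File "<stdin>", line 8, in <module>
  File "h.py", line 11, in onz
    return e+r*(z-e[2])/r[2]
                        ~^^^
IndexError: invalid index to scalar variable.
```

```bash
sed -i "s/np.array(m\['rotation'\])/Ro.from_euler('xyz',m['rotation'],degrees=True).as_matrix()/" h.py
python3 - <<'E'
from h import *
for c in('top','side'):
    im,d=env.grab_frame(c);cv2.imwrite(f'pics/{c}0.png',im);np.save(c+'0.npy',d)
    print(c,env.camera_model(c))
    for t,z in(('ledge_edge',150),('hood_front',250),('reject_center',167.5),('good_center',167.5),('chute_station',0),('scrap_bin',0)):
        for r in env.pinpoint(c,t)[:2]:
            p=r['location'];dd=d[int(np.clip(p[1],0,479)),int(np.clip(p[0],0,639))];print(c,t,np.round(p,1),round(r['score'],2),onz(c,p,z).round(1),world(c,p,dd).round(1))
E
```

```text
top {'fx': 546.2641790319224, 'fy': 546.2641790319224, 'cx': 327.280910181398, 'cy': 242.76467255373626, 'eye': array([ 87.73507135, 199.67159859, 845.74440778]), 'rotation': array([-142.83701591,   -0.26197951, -105.00644527])}
top hood_front [362.3 203. ] 0.86 [580.1  12.3 250. ] [573.9  14.7 257.4]
top reject_center [390.3 256.8] 0.63 [532.9 -22.6 167.5] [540.8 -26.6 155.4]
top good_center [374.6 209.8] 0.78 [629.  -28.7 167.5] [639.5 -33.1 154.4]
side {'fx': 541.1468864363791, 'fy': 541.1468864363791, 'cx': 318.7312456771987, 'cy': 239.5027958515567, 'eye': array([478.47405264, 527.66591739, 854.680018  ]), 'rotation': array([-1.44074264e+02, -1.57174241e-01, -1.66904162e+02])}
```

View pics/top0.png

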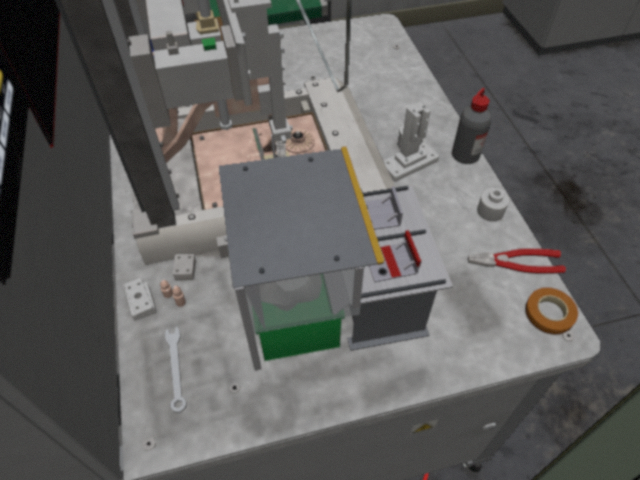

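View pics/side0.png

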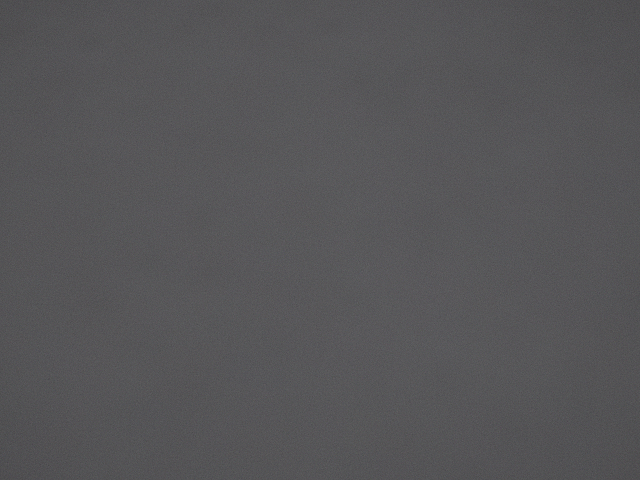

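```bash
python3 - <<'E'
from h import *
im=cv2.imread('pics/top0.png');d=np.load('top0.npy')
m=env.camera_model('top');R=Ro.from_euler('xyz',m['rotation'],degrees=True).as_matrix()
v,u=np.mgrid[:480,:640]
P=np.stack([(u-m['cx'])/m['fx']*d,(v-m['cy'])/m['fy']*d,d],-1)@R.T+m['eye']
b,g,r=[im[...,i].astype(int) for i in range(3)]
reg=(u>330)&(u<450)&(v>140)&(v<350)&(d>0)
yel=reg&(r>150)&(g>110)&(b<100)
red=reg&(r>120)&(g<70)&(b<70)
for n,k in(('yel',yel),('red',red)):
    Q=P[k];print(n,len(Q),Q.mean(0).round(1),np.percentile(Q,[2,98],0).round(1).tolist())
Q=P[yel];Q=Q[abs(Q[:,2]-np.median(Q[:,2]))<8];f=cv2.fitLine(Q[:,:2].astype(np.float32),cv2.DIST_HUBER,0,.01,.01).ravel();print(f,np.degrees(np.arctan2(f[1],f[0])),np.median(Q[:,2]))
t=(Q[:,:2]-f[2:])@f[:2];print(t.min(),t.max(), f[2:]+f[:2]*(t.min()+t.max())/2)
led=reg&(abs(P[...,2]-150)<6);Q=P[led];print('ledge',len(Q),np.median(Q[:,2]),np.percentile(Q[:,:2],[1,99],0).round(1).tolist())
fl=red&(P[...,2]>172);Q=P[fl];print('flange red',len(Q),Q.mean(0));
# ortho at z=150, 2px/mm: col = -y, row = -x (as image)
H,W=560,520
rr,cc=np.mgrid[:H,:W];X=710-rr/2;Y=60-cc/2.
def ortho(z):
    c=(np.stack([X,Y,np.full_like(X,z)],-1)-m['eye'])@R
    return cv2.remap(im,(c[...,0]/c[...,2]*m['fx']+m['cx']).astype(np.float32),(c[...,1]/c[...,2]*m['fy']+m['cy']).astype(np.float32),cv2.INTER_CUBIC)
cv2.imwrite('pics/ortho.png',ortho(150))
E
```

```text
yel 617 [570.2  15.8 257.9] [[475.1, 7.4, 255.9], [686.1, 23.7, 259.9]]
red 318 [533.3 -29.7 160.2] [[505.9, -58.0, 152.8], [560.9, -17.5, 186.4]]
[ 9.9827611e-01 -5.8692493e-02  5.7116742e+02  1.5735136e+01] -3.3647656 257.81094665309604
-100.99617201010477 121.54555620899546 [581.42439914  15.13208874]
ledge 5422 150.60863767971108 [[472.5, -110.2], [674.7, 69.4]]
flange red 53 [533.70555894 -56.81100188 185.31053723]
```

View pics/ortho.png

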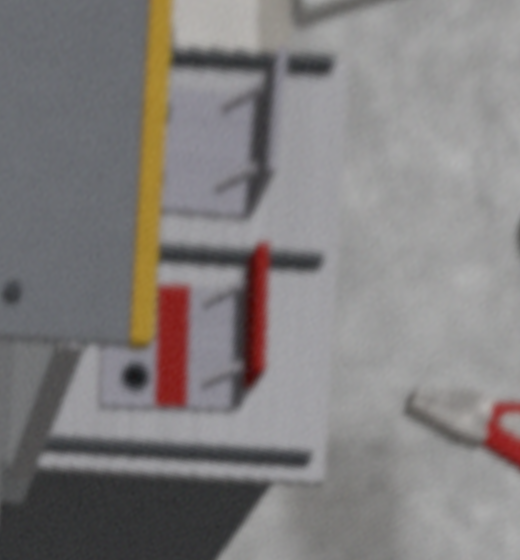

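The networks' points, the depth and the ortho view agree: the red bracket is in the near lane (station y about +45), with its flange face at x about -114 mm. Rows can't command a lean directly, so I'll test how the arm handles poses inside its minimum reach. There the tips should lean toward +y.

>>> arm_command:
  motion:
    - {"offset": [-0.02,-0.055,-0.01],"spin": 0}
    - {"offset": [-0.02,-0.055,-0.01],"spin": 0}
    - {"offset": [-0.02,-0.055,-0.01],"spin": 0}
    - {"offset": [-0.02,-0.055,-0.01],"spin": 0}
    - {"offset": [-0.02,-0.055,-0.01],"spin": 0}
  jaw: 0.025

```text
time_s: 1.48
ee_pos: [19.6, -314.1, 264.3]
ee_rot: [180.0, 0.0, 22.2]
force: [-0.7, -1.1, 0.3]
gripper_width: 44.3
gripper_force: 0.0
```

>>> arm_command:
  motion:
    - {"offset": [-0.01,-0.04,0],"spin": 0}
    - {"offset": [0.012,-0.03,0],"spin": 0}
    - {"offset": [0.012,-0.03,0],"spin": 0}

```text
time_s: 1.85
ee_pos: [-4.4, -216.5, 264.1]
ee_rot: [180.0, 0.0, 22.1]
force: [0.0, 0.2, 0.1]
gripper_width: 24.7
gripper_force: 0.0
```

```bash
python3 -c "
from h import *
print(np.round(env.state()['qpos'],1))"
```

```text
[-94.2 -18.7 119.2   0.   79.4 -26.3]
```

```bash
python3 -c "
from h import *
im,d=env.grab_frame('wrist');cv2.imwrite('pics/w0.png',im)
m=env.camera_model('wrist');print(np.round(m['hand_eye'],2).tolist(),m['fx'],m['cx'],m['cy'])
print(d[::60,::80].round())"
```

```text
[[-0.0, -0.97, -0.24, 66.31], [1.0, -0.0, 0.0, 0.21], [-0.0, -0.24, 0.97, -170.14], [0.0, 0.0, 0.0, 1.0]] 371.64829954431775 329.37909405365355 242.59270445045902
[[  98.  139.  185.  838.  692.  562.  454. 1039.]
 [1066.  204.  216.  395. 1123.    0. 1117. 1100.]
 [1135.  208.  256.  401. 1078. 1170. 1166. 1158.]
 [1202.  218.  297.  430. 1223. 1219. 1221. 1217.]
 [1260.  250.  448.  446. 1268. 1268. 1064. 1265.]
 [  64.   82.   73.   73. 1318.   78.   74.   82.]
 [  58.   65. 1389.   77. 1378.   76.   73.   68.]
 [  62.    0.   53.   54.   56.   54.   60.   93.]]
```

View pics/w0.png

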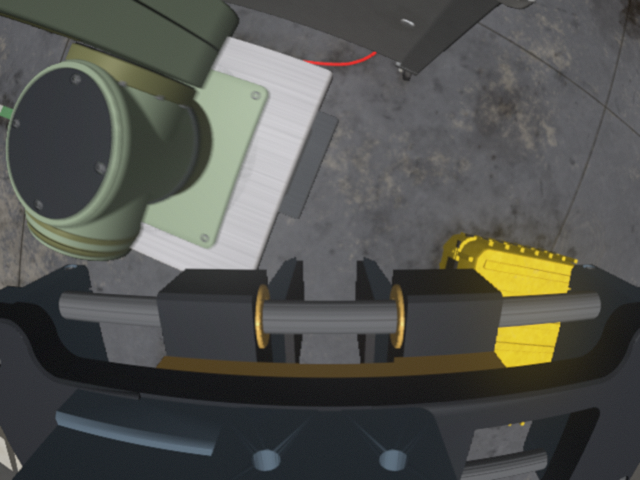

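>>> arm_command:
  motion:
    - {"offset": [-0.02,0.04,0.04],"spin": 0}
    - {"offset": [-0.02,0.04,0.04],"spin": 0}
    - {"offset": [-0.02,0.04,0.04],"spin": 0}
    - {"offset": [-0.02,0.04,0.04],"spin": 0}
    - {"offset": [-0.02,0.04,0.04],"spin": 0}

```text
time_s: 2.52
ee_pos: [-21.4, -442.5, 62.6]
ee_rot: [180.0, 0.0, 22.2]
force: [0.3, -0.5, 1.0]
gripper_width: 24.8
gripper_force: 0.0
```

>>> arm_command:
  motion:
    - {"offset": [-0.008,0.014,0.06],"spin": 0}
    - {"offset": [-0.008,0.014,0.06],"spin": 0}
    - {"offset": [-0.008,0.014,0.06],"spin": 0}
    - {"offset": [-0.008,0.014,0.06],"spin": 0}
    - {"offset": [-0.008,0.014,0.06],"spin": 0}

```text
time_s: 3.15
ee_pos: [-32.1, -521.9, -238.2]
ee_rot: [179.9, 0.0, 22.2]
force: [0.5, -0.9, 0.5]
gripper_width: 25.2
gripper_force: 0.0
```

```bash
python3 -c "
from h import *
print(np.round(env.state()['qpos'],1))"
```

```text
[-94.8  51.2 116.9   0.   11.7 -27. ]
```

>>> arm_command:
  motion:
    - {"offset": [0.012,-0.028,0.04],"spin": 0}
    - {"offset": [0.012,-0.028,0.04],"spin": 0}
    - {"offset": [0.015,-0.037,0.02],"spin": 0}
    - {"offset": [0.015,-0.037,0.02],"spin": 0}

```text
time_s: 3.65
ee_pos: [-35.0, -430.6, -319.8]
ee_rot: [-174.5, -2.7, 22.0]
force: [-1.0, -0.1, -0.2]
gripper_width: 24.8
gripper_force: 0.0
```

```bash
python3 -c "
from h import *
print(np.round(env.state()['qpos'],1))"
```

```text
[-96.   60.8 122.4  -5.1   2.9 -23. ]
```

>>> arm_command:
  motion:
    - {"offset": [0.012,-0.028,0.045],"spin": 0}
    - {"offset": [0.012,-0.028,0.045],"spin": 0}
    - {"offset": [0.012,-0.028,0.045],"spin": 0}

```text
time_s: 4.03
ee_pos: [-41.6, -388.9, -405.3]
ee_rot: [-168.3, -4.4, 21.8]
force: [0.9, -0.6, -1.1]
gripper_width: 25.0
gripper_force: 0.0
```

```bash
python3 -c "
from h import *
s=env.state();print(np.round(s['qpos'],1),Ro.from_euler('xyz',s['ee_rot'],degrees=True).as_matrix().round(3))
im,d=env.grab_frame('wrist');cv2.imwrite('pics/w1.png',im)"
```

```text
[-96.3  71.5 118.6 -36.3   2.9   7.9] [[ 0.926  0.377 -0.006]
 [ 0.37  -0.904  0.217]
 [ 0.077 -0.203 -0.976]]
```

View pics/w1.png

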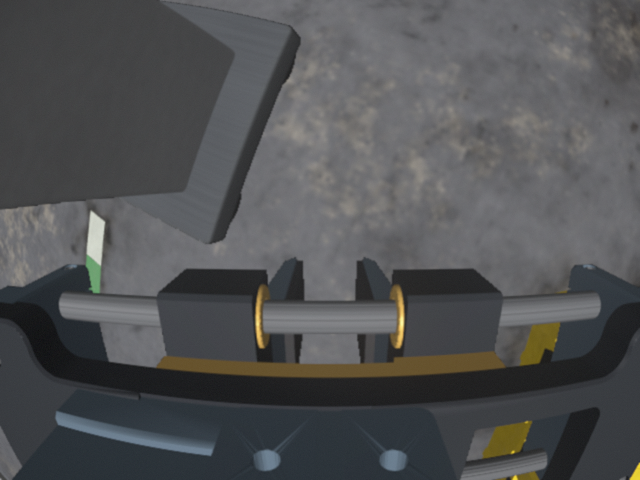

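>>> arm_command:
  motion:
    - {"offset": [0.017,-0.042,0.02],"spin": 0}
    - {"offset": [0.017,-0.042,0.02],"spin": 0}
    - {"offset": [0.017,-0.042,0.02],"spin": 0}

```text
time_s: 4.45
ee_pos: [-48.3, -330.3, -408.7]
ee_rot: [-164.2, -5.7, 21.4]
force: [-1.8, -1.2, -0.6]
gripper_width: 25.0
gripper_force: 0.0
```

```bash
python3 -c "
from h import *
s=env.state();print(np.round(s['qpos'],1),Ro.from_euler('xyz',s['ee_rot'],degrees=True).as_matrix().round(3))"
```

```text
[-97.5  73.7 122.3 -77.1   2.9  47.8] [[ 0.927  0.376 -0.011]
 [ 0.363 -0.886  0.289]
 [ 0.099 -0.271 -0.957]]
```

>>> arm_command:
  motion:
    - {"offset": [0.012,-0.03,0.045],"spin": 0}
    - {"offset": [0.012,-0.03,0.045],"spin": 0}
    - {"offset": [0.012,-0.03,0.045],"spin": 0}

```text
time_s: 4.82
ee_pos: [-48.8, -264.5, -493.6]
ee_rot: [-158.1, -9.6, 20.1]
force: [0.2, 0.2, 0.3]
gripper_width: 25.0
gripper_force: 0.0
```

```bash
python3 -c "
from h import *
s=env.state();print(np.round(s['qpos'],1),Ro.from_euler('xyz',s['ee_rot'],degrees=True).as_matrix().round(3))"
```

```text
[-99.4  85.4 117.6 -76.8   2.9  46. ] [[ 0.926  0.377  0.018]
 [ 0.338 -0.85   0.404]
 [ 0.167 -0.368 -0.915]]
```

```bash
cat >> h.py <<'E'
def wristcloud():
    s=env.state();im,d=env.grab_frame('wrist');m=env.camera_model('wrist')
    v,u=np.mgrid[:480,:640];a=u-m['cx'];b=v-m['cy'];r=np.hypot(a,b)+1e-9;th=r/m['fx']
    P=np.stack([a/r*np.tan(th)*d,b/r*np.tan(th)*d,d,np.ones_like(d)],-1)@np.array(m['hand_eye']).T
    R=Ro.from_euler('xyz',s['ee_rot'],degrees=True).as_matrix()
    return im,d,P[...,:3]@R.T+s['ee_pos'],s
E
python3 -c "
from h import *
im,d,P,s=wristcloud();cv2.imwrite('pics/w2.png',im)
ok=(d>300)&(P[...,0]<300)
for z in range(-850,50,100):
    k=ok&(P[...,2]>=z)&(P[...,2]<z+100);Q=P[k]
    if len(Q)>50: print(z,len(Q),np.percentile(Q[:,:2],[1,99],0).round().tolist())
"
```

```text
-850 82632 [[-549.0, -528.0], [293.0, 340.0]]
-750 24066 [[-179.0, -181.0], [164.0, -14.0]]
-650 8804 [[-1645.0, -122.0], [102.0, 755.0]]
```

View pics/w2.png

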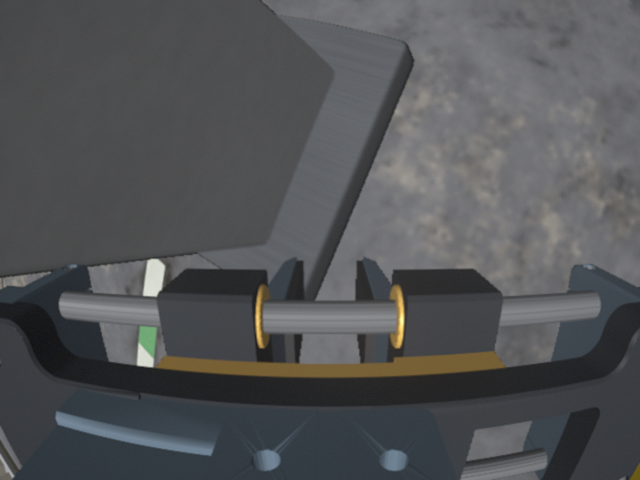

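>>> arm_command:
  motion:
    - {"offset": [0.014,-0.036,0.02],"spin": 0}
    - {"offset": [0.014,-0.036,0.02],"spin": 0}

```text
time_s: 5.12
ee_pos: [-47.7, -216.2, -493.5]
ee_rot: [-154.4, -12.0, 19.0]
force: [0.2, 0.2, -0.3]
gripper_width: 24.9
gripper_force: 0.0
```

```bash
python3 -c "
from h import *
s=env.state();print(np.round(s['qpos'],1),Ro.from_euler('xyz',s['ee_rot'],degrees=True).as_matrix().round(3))"
```

```text
[-100.8   87.9  119.3  -76.9    3.1   45.1] [[ 0.925  0.379  0.036]
 [ 0.319 -0.823  0.469]
 [ 0.207 -0.422 -0.882]]
```

>>> arm_command:
  motion:
    - {"offset": [0.015,-0.038,0.02],"spin": 0}
    - {"offset": [0.006,-0.016,0.01],"spin": 0}

```text
time_s: 5.38
ee_pos: [-47.7, -180.8, -491.6]
ee_rot: [-151.6, -13.6, 18.1]
force: [-0.2, -0.8, -0.5]
gripper_width: 25.2
gripper_force: 0.0
```

```bash
python3 -c "
from h import *
s=env.state();print(np.round(s['qpos'],1),Ro.from_euler('xyz',s['ee_rot'],degrees=True).as_matrix().round(3))"
```

```text
[-102.1   89.8  120.5  -77.     3.6   44.2] [[ 0.924  0.38   0.049]
 [ 0.303 -0.801  0.517]
 [ 0.236 -0.462 -0.855]]
```

>>> arm_command:
  motion:
    - {"offset": [0.007,-0.018,0.01],"spin": 0}
    - {"offset": [0,0,-0.06],"spin": 0}
    - {"offset": [0,0,-0.06],"spin": 0}
    - {"offset": [0,0,-0.06],"spin": 0}
    - {"offset": [0,0,-0.06],"spin": 0}

```text
time_s: 6.0
ee_pos: [-64.0, -250.4, -369.7]
ee_rot: [-150.4, -12.4, 18.7]
force: [-1.8, -0.1, -0.3]
gripper_width: 25.0
gripper_force: 0.0
```

```bash
python3 -c "
from h import *
s=env.state();print(np.round(s['qpos'],1),Ro.from_euler('xyz',s['ee_rot'],degrees=True).as_matrix().round(3))"
```

```text
[-100.8   73.2  122.   -16.2   17.   -16. ] [[ 0.925  0.38   0.018]
 [ 0.314 -0.789  0.528]
 [ 0.215 -0.483 -0.849]]
```

>>> arm_command:
  motion:
    - {"offset": [0,0,-0.06],"spin": -0.165}
    - {"offset": [0,0,-0.06],"spin": -0.165}
    - {"offset": [0,0,-0.06],"spin": -0.165}
    - {"offset": [0,0,-0.06],"spin": -0.165}
    - {"offset": [0,0,-0.06],"spin": -0.165}

```text
time_s: 6.62
ee_pos: [-69.2, -409.0, -113.2]
ee_rot: [-168.8, -29.9, 66.7]
force: [0.2, 0.2, -1.4]
gripper_width: 24.9
gripper_force: 0.0
```

```bash
python3 -c "
from h import *
s=env.state();print(np.round(s['qpos'],1),Ro.from_euler('xyz',s['ee_rot'],degrees=True).as_matrix().round(3))"
```

```text
[-98.4  45.5 107.3  -4.1  58.8 -74.9] [[ 0.343  0.939  0.016]
 [ 0.796 -0.3    0.526]
 [ 0.499 -0.168 -0.85 ]]
```

>>> arm_command:
  motion:
    - {"offset": [0.03,-0.01,-0.05],"spin": -0.163}
    - {"offset": [0.031,-0.006,-0.05],"spin": -0.163}
    - {"offset": [0.032,0,-0.05],"spin": 0}
    - {"offset": [0.032,0,-0.05],"spin": 0}
    - {"offset": [0.032,0,-0.05],"spin": 0}

```text
time_s: 7.25
ee_pos: [-69.0, -403.8, 182.9]
ee_rot: [-179.9, -31.8, 88.0]
force: [-0.3, -1.0, -0.5]
gripper_width: 25.1
gripper_force: 0.0
```

>>> arm_command:
  motion:
    - {"offset": [0.032,0,-0.05],"spin": 0}
    - {"offset": [0.03,0.02,-0.05],"spin": 0}
    - {"offset": [0.03,0.03,-0.04],"spin": 0}
    - {"offset": [0,0.06,0],"spin": 0}
    - {"offset": [0,0.06,0],"spin": 0}

```text
time_s: 7.88
ee_pos: [102.7, -405.5, 348.4]
ee_rot: [-179.9, -31.7, 87.9]
force: [-0.6, -0.9, -0.1]
gripper_width: 24.9
gripper_force: 0.0
```

```bash
python3 -c "
from h import *
s=env.state();print(np.round(s['qpos'],1),Ro.from_euler('xyz',s['ee_rot'],degrees=True).as_matrix().round(3))"
```

```text
[-81.6  17.5  78.8   5.9 114.9 -78.6] [[ 0.031  0.999  0.017]
 [ 0.85  -0.035  0.525]
 [ 0.525 -0.002 -0.851]]
```

>>> arm_command:
  motion:
    - {"offset": [0.015,0.052,0.016],"spin": 0}
    - {"offset": [0.015,0.052,0.016],"spin": 0}
    - {"offset": [0.015,0.052,0.016],"spin": 0}
    - {"offset": [0.015,0.052,0.016],"spin": 0}
    - {"offset": [0.015,0.052,0.016],"spin": 0}

```text
time_s: 8.5
ee_pos: [365.9, -307.7, 318.4]
ee_rot: [-179.8, -31.8, 87.9]
force: [-0.0, -1.1, -0.1]
gripper_width: 25.6
gripper_force: 0.0
```

>>> arm_command:
  motion:
    - {"offset": [0.015,0.052,0.016],"spin": 0}
    - {"offset": [0.015,0.052,0.016],"spin": 0}
    - {"offset": [0.015,0.052,0.016],"spin": 0}

```text
time_s: 8.88
ee_pos: [523.8, -249.7, 300.8]
ee_rot: [-179.8, -31.8, 87.9]
force: [0.7, -0.2, 0.6]
gripper_width: 25.1
gripper_force: 0.0
```

```bash
python3 -c "
from h import *
im,d,P,s=wristcloud();cv2.imwrite('pics/w3.png',im);np.savez('w3',im=im,d=d,P=P)
print(np.round(s['qpos'],1),np.round(s['ee_pos'],1),Ro.from_euler('xyz',s['ee_rot'],degrees=True).as_matrix().round(3))
for t in('reject_center','good_center','ledge_edge','hood_front'):
  for r in env.pinpoint('wrist',t)[:2]: u,v=r['location'];print(t,u,v,round(r['score'],2),P[int(v),int(u)].round(1))
"
```

```text
[-40.4  26.3  71.9  24.8 101.8 -37.6] [ 523.8 -249.7  300.8] [[ 0.031  0.999  0.015]
 [ 0.849 -0.034  0.527]
 [ 0.527 -0.004 -0.85 ]]
reject_center 333.6 101.1 0.64 [535.4 -12.  154.7]
reject_center 373.7 66.5 0.16 [585.3  41.  157.8]
good_center 426.0 106.5 0.88 [640.9 -18.2 154. ]
ledge_edge 372.3 64.8 0.93 [597.9 117.2  86.4]
hood_front 380.4 25.9 0.56 [615.  182.4 110.6]
```

View pics/w3.png

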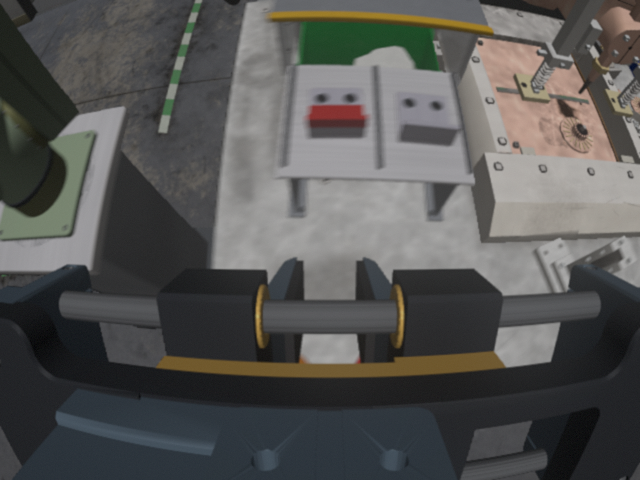

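```bash
python3 -c "
from h import *
D=np.load('w3.npz');P=D['P'];im=D['im'].astype(int)
m=env.camera_model('wrist');s=env.state();R=Ro.from_euler('xyz',s['ee_rot'],degrees=True).as_matrix();H=np.array(m['hand_eye'])
def onw(u,v,z):
    a,b=u-m['cx'],v-m['cy'];r=np.hypot(a,b);t=r/m['fx'];k=np.array([np.sin(t)*a/r,np.sin(t)*b/r,np.cos(t)])
    e=R@H[:3,3]+s['ee_pos'];g=R@H[:3,:3]@k;return (e+g*(z-e[2])/g[2]).round(1)
print('edge',onw(372.3,64.8,150),'rej',onw(333.6,101.1,167.5),'good',onw(426,106.5,167.5))
print('rear corners',onw(275,176,150),onw(471,183,150))
b,g,r=im[...,0],im[...,1],im[...,2];v,u=np.mgrid[:480,:640]
k=(r>110)&(g<60)&(b<60)&(v<160)&(v>80)&(u>290)&(u<380)
Q=P[k];print('red',len(Q),np.percentile(Q,[2,50,98],0).round(1).tolist())
for x in range(505,570,10):
  q=Q[(abs(Q[:,0]-x)<5)&(Q[:,2]<182)]; 
  if len(q):print(x,len(q),q.mean(0).round(1))
y=(r>130)&(g>90)&(b<90)&(v<60)&(u>260)&(u<500);Q=P[y];print('trim',len(Q),np.percentile(Q,[2,50,98],0).round(1).tolist())
"
```

```text
edge [584.   50.2 150. ] rej [533.5 -23.6 167.5] good [633.9 -30.7 167.5]
rear corners [ 471.1 -104.1  150. ] [ 674.3 -116.5  150. ]
red 638 [[511.9, -59.9, 153.2], [537.3, -28.3, 154.8], [562.6, -18.5, 185.8]]
505 1 [509.6 -30.5 153.9]
515 73 [515.9 -25.3 154.4]
525 90 [525.  -25.3 154.5]
535 90 [534.9 -25.6 154.4]
545 85 [544.7 -25.5 154.4]
555 82 [554.9 -25.4 154.3]
565 32 [561.9 -25.4 154.5]
trim 1294 [[479.1, 3.9, 253.6], [578.8, 13.6, 256.9], [688.6, 25.7, 258.2]]
```

>>> arm_command:
  motion:
    - {"offset": [0.01,0.0015,0.06],"spin": 0}
    - {"offset": [0.01,0.0015,0.06],"spin": 0}
    - {"offset": [0.01,0.0015,0.059],"spin": 0}
    - {"offset": [0,0,0],"spin": 0}

```text
time_s: 9.62
ee_pos: [527.2, -128.9, 162.6]
ee_rot: [-179.3, -32.0, 87.8]
force: [0.5, 0.5, 0.0]
gripper_width: 25.1
gripper_force: 0.0
```

>>> arm_command:
  motion:
    - {"offset": [0.023,0.0025,0.013],"spin": 0}
    - {"offset": [0.023,0.0025,0.013],"spin": 0}
    - {"offset": [0,0,0],"spin": 0}

```text
time_s: 10.0
ee_pos: [537.8, -79.4, 168.7]
ee_rot: [180.0, -31.7, 88.1]
force: [-0.5, -1.0, -0.1]
gripper_width: 24.9
gripper_force: 0.0
```

```bash
python3 -c "
from h import *
s=env.state();R=Ro.from_euler('xyz',s['ee_rot'],degrees=True).as_matrix()
print(np.round(s['qpos'],1),np.round(s['ee_pos'],1),R.round(3),(R.T@[.0587,.998,0]).round(3))
im,d=env.grab_frame('wrist');np.save('w4.npy',im);cv2.imwrite('pics/w4.png',im)
"
```

```text
[-26.8  23.9  95.6  29.3  76.9 -35.8] [537.8 -79.4 168.7] [[ 0.029  0.999  0.018]
 [ 0.851 -0.034  0.525]
 [ 0.525  0.    -0.851]] [0.851 0.025 0.525]
```

View pics/w4.png

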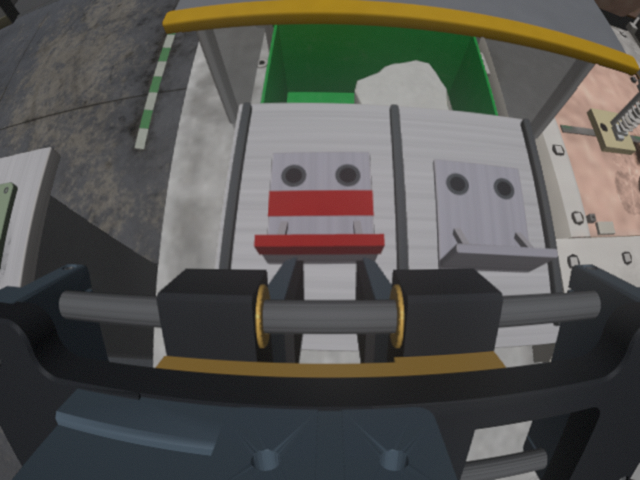

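>>> arm_command:
  motion:
    - {"offset": [0.006,-0.003,0.007],"spin": 0}
    - {"offset": [0.014,-0.001,0.009],"spin": 0}
    - {"offset": [0.014,0,0.009],"spin": 0}
    - {"offset": [0.014,0,0.009],"spin": 0}
    - {"offset": [0,0,0],"spin": 0}

```text
time_s: 10.68
ee_pos: [535.1, -18.1, 163.4]
ee_rot: [-179.8, -31.8, 88.1]
force: [-0.3, -0.2, 0.4]
gripper_width: 25.1
gripper_force: 0.0
```

```bash
python3 -c "
from h import *
s=env.state();R=Ro.from_euler('xyz',s['ee_rot'],degrees=True).as_matrix()
print(np.round(s['ee_pos'],1),R.round(3),np.round(s['force'],1))
im,d,P,s=wristcloud();cv2.imwrite('pics/w5.png',im)
im=im.astype(int);b,g,r=im[...,0],im[...,1],im[...,2];v,u=np.mgrid[:480,:640]
k=(r>110)&(g<60)&(b<60)&(v<280)&(v>60)&(u>200)&(u<420);Q=P[k];Q=Q[Q[:,2]>175];print('flange top',len(Q),np.percentile(Q,[2,50,98],0).round(1).tolist())
y=(r>130)&(g>90)&(b<90)&(v<120);Q=P[y]
for x in range(460,720,40):
  q=Q[abs(Q[:,0]-x)<10]
  if len(q)>20: print('trim',x,len(q),np.percentile(q,[5,50],0).round(1).tolist())
"
```

```text
[535.1 -18.1 163.4] [[ 0.029  0.999  0.014]
 [ 0.849 -0.032  0.527]
 [ 0.527 -0.003 -0.85 ]] [-0.3 -0.2  0.4]
flange top 1535 [[504.2, -2.7, 183.6], [532.6, 0.6, 184.8], [561.2, 3.9, 186.2]]
trim 500 1066 [[491.1, 15.7, 256.4], [500.9, 18.8, 257.3]]
trim 540 1380 [[531.0, 12.7, 256.5], [539.6, 16.0, 257.4]]
trim 580 624 [[570.7, 13.5, 256.4], [578.1, 15.5, 257.2]]
```

>>> arm_command:
  motion:
    - {"offset": [0.0285,0.001,0.0165],"spin": 0}
    - {"offset": [0,0,0],"spin": 0}

```text
time_s: 10.98
ee_pos: [537.4, 14.1, 164.3]
ee_rot: [-179.8, -31.8, 88.1]
force: [0.8, -1.5, -0.3]
gripper_width: 24.8
gripper_force: 0.0
```

```bash
python3 -c "
from h import *
s=env.state()
print(np.round(s['ee_pos'],1),np.round(s['force'],1))
im,d,P,s=wristcloud();cv2.imwrite('pics/w6.png',im)
"
```

```text
[537.4  14.1 164.3] [ 0.8 -1.5 -0.3]
```

View pics/w6.png

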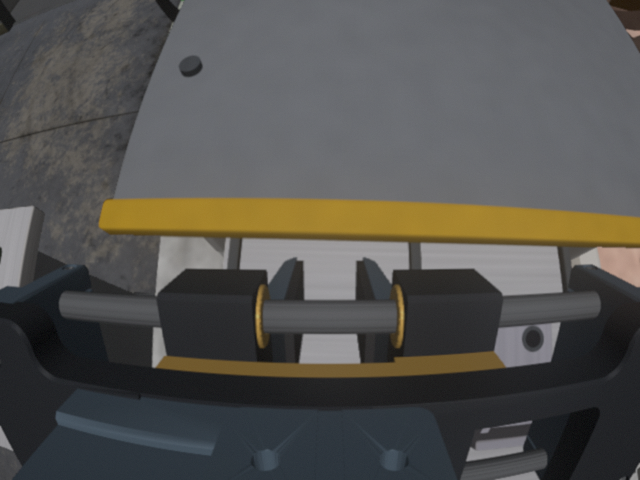

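>>> arm_command:
  motion:
    - {"offset": [-0.03,0.001,-0.019],"spin": 0}
    - {"offset": [-0.03,0.001,-0.019],"spin": 0}
    - {"offset": [-0.02,0,-0.045],"spin": 0}
    - {"offset": [-0.01,0,-0.055],"spin": 0}
    - {"offset": [0,0,-0.06],"spin": 0}

```text
time_s: 11.65
ee_pos: [533.3, -170.3, 285.6]
ee_rot: [-179.7, -31.8, 87.8]
force: [0.7, -1.0, 0.3]
gripper_width: 24.8
gripper_force: 0.0
```

```bash
python3 -c "
from h import *
im,d,P,s=wristcloud();cv2.imwrite('pics/w7.png',im);np.savez('w7',P=P,im=im)
print(np.round(s['ee_pos'],1),np.round(s['force'],1))
for t in('reject_center','good_center'):
  for r in env.pinpoint('wrist',t)[:2]: u,v=r['location'];print(t,u,v,round(r['score'],2),P[int(v),int(u)].round(1))
"
```

```text
[ 533.3 -170.3  285.6] [ 0.7 -1.   0.3]
good_center 429.3 164.2 0.78 [636.2 -25.  153.6]
```

View pics/w7.png

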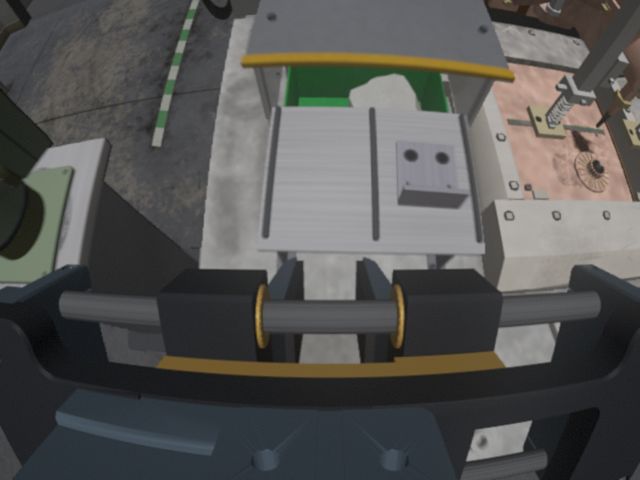

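The lane at columns 275–370 is empty and the good bracket still sits at (430,165). Next I'll check that the red one reached the bin and isn't caught on the lip.

```bash
python3 -c "
from h import *
im,d=env.grab_frame('top');im=im.astype(int);b,g,r=im[...,0],im[...,1],im[...,2];v,u=np.mgrid[:480,:640]
m=env.camera_model('top')
k=(r>80)&(g<.5*r)&(b<.5*r)&(u>220)&(u<450)&(v>140)&(v<370)
print(k.sum());
if k.sum(): 
  for a,c in list(zip(v[k],u[k]))[::max(1,k.sum()//12)]: print(c,a,im[a,c],world('top',(c,a),d[a,c]).round(0))
for t in('reject_center','good_center'):
  for x in env.pinpoint('top',t)[:2]: p=x['location'];print(t,np.round(p),round(x['score'],2),onz('top',p,167.5).round(1),world('top',p,d[int(p[1]),int(p[0])]).round(0))
D=np.load('w7.npz');P=D['P'];im=D['im'].astype(int);b,g,r=im[...,0],im[...,1],im[...,2]
k=(r>80)&(g<.5*r)&(b<.5*r)&(u>250)&(u<480)&(v>40)&(v<200);print('wrist red',k.sum(),P[k].mean(0) if k.any() else '')
"
```

```text
0
good_center [379. 206.] 0.72 [634.1 -38.3 167.5] [644. -42. 156.]
wrist red 0
```

```bash
python3 -c "
from h import *
im,d=env.grab_frame('top');a=cv2.imread('pics/top0.png')
df=cv2.absdiff(cv2.GaussianBlur(im,(3,3),0),cv2.GaussianBlur(a,(3,3),0)).max(2)
n,l,st,c=cv2.connectedComponentsWithStats(((df>25)).astype(np.uint8))
for i in range(1,n):
  if st[i,4]>12: 
    q=tuple(c[i].astype(int)); print(st[i],world('top',q,d[q[1],q[0]]).round(0),im[q[1],q[0]],a[q[1],q[0]])
print('good region diff',df[190:235,375:405].max())
for nme in ('w3','w7'):
  pass
for r in env.boxes_of('top','reject_center')+env.boxes_of('top','scrap_bin'):print(r)
"
```

```text
[623   3  17  34 313] [311. -32. 684.] [48 56 48] [65 67 67]
[605  34  21  17 209] [ 537. -257.  496.] [ 94 109  98] [35 33 33]
[  483    38   157   184 12559] [ 493. -218.  410.] [71 63 54] [65 65 64]
[591  59  19  22 201] [ 526. -244.  467.] [119 117 115] [76 73 72]
[569  87  20  11  95] [ 533. -234.  434.] [69 64 53] [82 78 79]
[564 113   7   7  21] [ 515. -217.  413.] [54 48 41] [76 73 72]
[  451   206   150   274 13461] [200.  42. 556.] [24 34 35] [153 155 155]
[ 373  229   50   54 1491] [537. -40. 150.] [167 163 164] [148 138 139]
[597 243  16  23  73] [202.  32. 636.] [78 90 83] [58 59 59]
[616 269  15  20  48] [190.  25. 627.] [78 89 79] [63 61 63]
[632 293   8  11  34] [183.  18. 619.] [79 90 81] [56 57 56]
[328 304   3   9  18] [478.  89. 154.] [ 81  83 105] [82 95 75]
[292 315  18   5  30] [480. 136. 145.] [114 114 110] [ 88 104  80]
[594 314  44  13 120] [180.  25. 606.] [75 88 81] [64 62 64]
[576 318  64 121 458] [164.  24. 577.] [26 25 27] [75 78 77]
[579 368   7   6  31] [170.  36. 574.] [78 90 83] [61 59 61]
[ 513  371   75  109 2748] [160.  46. 543.] [76 89 81] [55 54 55]
[576 382  64  66 690] [150.  22. 553.] [74 86 78] [24 36 37]
[605 394   4   6  14] [157.  24. 562.] [77 91 80] [65 64 65]
[526 434   4   4  13] [157.  58. 523.] [78 92 82] [62 62 62]
[504 447  10  10  69] [155.  68. 507.] [77 88 82] [63 61 61]
[554 453  16  27  75] [139.  41. 507.] [29 33 31] [63 75 68]
[633 474   7   6  27] [ 254. -769. -804.] [71 69 69] [25 31 29]
good region diff 30
{'bbox': [365.7, 187.4, 405.4, 231.6], 'score': 0.56}
{'bbox': [261.6, 318.2, 343.0, 360.0], 'score': 0.91}
```

```bash
python3 -c "
from workcell import env
print(env.state()['time_s'],env.job_done())"
```

```text
the job is handed in; nothing more can be done
12.1 None
```

I pushed the red bracket off the ledge with the leaned gripper and handed the job in at 12.1 s: it no longer shows on the ledge, and pixel changes in the top view inside the bin suggest it landed there, though I had no clear view of it; the bare bracket looks unmoved and the gripper is clear.

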